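# Click the tray divider into the notch beside the cups

## Task

In the pull-out tray, push the sliding divider along towards the stacked cups, over the first pair of notches, until its spring blade drops into the second pair, the ones nearest the cups, and leave it seated there. Only push it with the fingers: do not pinch it or lift its blade, and leave the cups and everything else on the worktop where they stand.

Things in the scene. Friction and masses are not known exactly. Their poses are not given: they have to be found in the camera images.
- tray: Fixed shallow wooden pull-out tray on the worktop, 200 mm wide (its x), 450 mm long (its y), origin at the centre of its underside. Floor 6 mm thick; end wall at -y 34 mm high; at +y, by the cups, a 58 mm high front panel with a bar handle. An aluminium rail tops each long wall, 40 mm above the worktop, with two notches along it.
- first_notch (a point): Point midway between the first pair of notches (tray y = -10 mm), at rail-top height (40 mm); axes as the tray. To be passed over. Every notch is a 4 mm deep dip between two 3 mm humps, their tops 12 mm before and after its centre, ending 20 mm from it.
- target_notch (a point): Point midway between the second pair of notches, nearest the cups (tray y = +75 mm), at rail-top height (40 mm), 85 mm further along tray +y than the first; same shape; axes as the tray.
- carriage (a joint): Place of the divider along the tray, m, growing towards the cups (tray +y): 0.120 in the first notches, 0.205 in the second (target), 0.245 far stop, still clear of the cups. Starts at 0 to 0.06. It drags with 2 to 3 N on the flats, takes about 7 N up a hump, 12 N out of a notch; the force vanishes as it falls in.
- blade (a joint): Height, m, of the steel latch blade in the divider relative to its pins riding on the flat rail: +0.003 on a hump, -0.004 dropped into a notch. The blade stands between the divider's two faces, its top edge 4 mm above theirs; a spring of about 8 N and its weight hold its 10 mm end pins down on the rails. It rises and drops by itself as the divider is pushed.
- divider_top (a point): Middle of the top edge of the white upright divider, 84 mm above the worktop; axes as the tray (it slides along y). The divider is 160 mm wide across the tray and 18 mm thick (faces 9 mm either side of this point); its foot is 20 mm above the worktop. The 6 mm steel blade in its middle is 170 mm wide and stands 4 mm higher.
- near_face: The divider's upright face away from the cups (tray -y side), 160 mm wide, 20 to 84 mm above the worktop: the one to push. Origin on the divider's middle plane, midway across, at rail-top height (40 mm).
- cup_face: The divider's upright face on the cups' side (tray +y), the same size, origin the same point. Pressing on both faces at once is pinching.
- cups: Two melamine cups stacked one in the other, loose in the +y end of the tray, 76 mm across and 86 mm high in all; origin at the centre of the underside. Leave.
- pitcher: Orange plastic blender pitcher with a handle on its +y side, 136 mm across and 200 mm high, standing loose on the worktop; origin at the centre of the underside. Leave.
- jar: Small open glass jar, 76 mm across and 88 mm high, loose on the worktop; origin at the centre of the underside. Leave.
- cap: The jar's steel twist cap, 68 mm across and 14 mm high, lying beside the jar; origin at the centre of the underside. Leave.
- ladle: Steel ladle lying on the worktop beyond the tray, bowl 88 mm across and 34 mm high at its origin (centre of the underside), handle 330 mm long along its -x. Leave.

How it is judged:
By the outcome, as a careful person would: the job done as asked, in the order asked, and still so for the second after the job is handed in, with the robot touching nothing.
It also fails if it takes over 48 s, if anything falls off the work surface, if the arm or the gripper's body presses on something with over 40 N, if the wrist force passes 120 N, or if a joint passes its speed limit or range.

## Robot

A 6-joint arm with a two-finger parallel gripper is mounted at the origin on the work surface. World frame = base frame: x ahead of the robot, y to its left, z up, the work surface at z = 0. Lengths are in m, angles in degrees, forces in N, time in s.
With the tool pointing down it reaches from about 0.35 to 0.875 m from the base axis. Payload 4.2 kg.
Tool frame: the origin (TCP) lies midway between the tips of the shut fingers; the grasp point (between the pads) lies 19 mm behind it (r.pinch_z is the distance from the TCP to the grasp point, in m); z points along the fingers, y is the line along which they close (so a half turn about z gives the same grasp; the last joint's range is limited). The gripper opens to 87 mm and grips with 3 to 60 N. Pads are 19 mm wide; open, the fingers measure 117 mm over their backs; the gripper's body (75 mm by 190 mm) begins 51 mm behind the grasp point.
Start: joints at [89.76, 22.042, 0.453, 0, -68.411, -14.817], TCP at [0.162, 0.604, 0.223] pointing down, gripper open.
Joint ranges: [-179.83, 179.83], [-69.29, 118.12], [-61.27, 80.66], [-181.25, 117.63], [-171.15, -9.14], [-177.46, 177.46]. Speed limits (degrees/s): [159.86, 159.86, 180, 180, 180, 180].

## Interface

Orientations are given as a 3x3 rotation matrix whose columns are the frame's x, y, z axes.
In Python, from station import r, imaging, models gives the robot as it stands. The module is installed in compiled form; this text tells all that it offers.
- The arm moves only by the tool apply_moves, never from a script. Its argument "moves" is a list of rows, each a list of 2 entries, a list of its own where there are three numbers: the shift along the tool's x, y, z in m, then the turn about the tool's z in degrees. A call has 1 to 5 rows; each row shifts and turns the commanded pose from where the row before left it, along the tool's axes as they then stand; what a row does not reach is not made up. A row lasts 1/12 s, in which the tool goes at most 41.7 mm and 7.16 degrees, less where a joint would pass 70% of its speed; a pose out of reach is approached as far as the arm can. A call is refused whole if a number of a shift passes 0.0417 or a number of a turn 7.16, either way. A call with a gripper value outside its range is refused whole. "hand" is the finger opening in m, from 0 to 0.087, set as the call begins (left out, the last holds). The fingers move at their own pace and stop on an object; the grip force is fixed at half the most. Time passes only in rows, so rows that do not move let the fingers close. It gives the time, the measured TCP pose, the force, the opening and the grip force at its end, in the units of the state.
- r.sense(): the state, without advancing time (a new reading comes with each control period).
- imaging.capture(name): name is "scene" or "top" or "wrist"; returns a dict with "frame" (420x560x3 uint8, blue, green, red), "intrinsics" (3x3 intrinsics, pixels), "dist" ([k1, k2, p1, p2, k3] as OpenCV has them; the pictures are not rectified), "eye" and "orientation" of the camera in the world. Camera axes: x right, y down, z forward; pixel columns grow to the right and rows downward; lengths in m; the calibration is good to about 2 mm. A picture is of the moment at which its call begins. There is no depth.
- r.finish_job(): hands the job in; it is judged then, once.
Trained networks look in a picture, given as the dict that the camera call returned (one of the last four; its "shot" number tells which), for a name from the list of things; names that differ only in an ending like _2 or _b are one class to them, and where a whole thing is asked for, a point or a joint stands for the part that bears it (a point fixed in the world has none). Each returns a list of dicts, best first, with "confidence" (0 to 1); they miss things now and then, are a little off and sometimes report something else, mostly with a low value. They report only what shows in the picture. A call takes as long as a camera call.
- models.cut_out(picture, target): "region" (420x560 bool, what is visible of it) and "extent" ([left, top, width, height] as shares, 0 to 1, of the picture: columns of its width, rows of its height, round what is visible of it).
- models.place_of(picture, target): "at" ([column, row] as shares, 0 to 1, of the picture: columns of its width, rows of its height: a listed point, or the origin of a listed thing).
The state is a dict: "time_s": time; "joints": joint angles; "joint_velocities": joint speeds; "effort": joint torques, N m; "tcp_pos": TCP position; "ee_rot": TCP orientation; "wrist_force": force on the tool from outside, world axes, zero at the start; "moment": the same for the moment, N m; "gripper_width": opening from 0.0 (shut) to 1.0 (fully open); "gripper_force": force on a finger pad.
Only numpy, scipy, OpenCV 4.12 (cv2) and the standard library are available. Lean on these libraries where they do the work, as an engineer would, in place of code of your own. Each camera call takes 0.05 s, during which the arm holds its last target. There are 200 camera calls.

## Working session

There is one attempt and no reset: what is moved stays moved. The work goes in short steps, Python scripts to look and compute and a tool call to move; the robot and the scene stay as the last step left them, time stands still between calls to the robot, and variables do not carry over. Pictures are saved under pics/ and viewed, at most 10 in all, crops included, and the job is handed in when it is done.

Besides the shell and the picture viewer there is one more tool, called as name(argument=value, ...) on one line, values as JSON. apply_moves: Moves the arm, as the interface text tells. Its arguments: {"type":"object","properties":{"moves":{"type":"array"},"hand":{"type":"number"}},"required":["moves"]}

```bash
mkdir -p pics
cat > h.py <<'E'
import numpy as np, cv2
from station import r, imaging, models
def ray(p,uv):
    q=cv2.undistortPoints(np.array([[uv]],float),np.array(p["intrinsics"]),np.array(p["dist"]))[0,0]
    d=np.array(p["orientation"])@np.array([q[0],q[1],1]); return np.array(p["eye"]),d/np.linalg.norm(d)
def atz(p,at,z):
    o,d=ray(p,(at[0]*560,at[1]*420)); return o+d*(z-o[2])/d[2]
Z=dict(tray=0,first_notch=.04,target_notch=.04,divider_top=.084,near_face=.04,cup_face=.04,cups=0,pitcher=0,jar=0,cap=0,ladle=0)
def look(cam,names):
    p=imaging.capture(cam)
    for n in names:
        for d in models.place_of(p,n)[:1]:
            print(cam,n,round(d["confidence"],2),np.round(np.array(d["at"])*[560,420]),np.round(atz(p,d["at"],Z[n]),4))
    return p
E
python3 - <<'E'
from h import *
ims=[]
for c in("scene","top"):
    p=look(c,Z); ims.append(p["frame"]); cv2.imwrite(f"pics/{c}1.png",p["frame"]); print(np.round(p["eye"],3))
s=r.sense(); print(s["time_s"],s["tcp_pos"],np.round(s["ee_rot"],3),s["wrist_force"],r.pinch_z)
E
```

```text
scene tray 0.57 [254. 201.] [0.4766 0.019  0.    ]
scene target_notch 0.81 [274. 184.] [0.5007 0.0887 0.04  ]
scene divider_top 0.69 [227. 217.] [ 0.5029 -0.1186  0.084 ]
scene near_face 0.69 [226. 219.] [ 0.4809 -0.1063  0.04  ]
scene cup_face 0.57 [225. 218.] [ 0.4789 -0.1074  0.04  ]
scene cups 0.77 [296. 181.] [ 0.5234  0.174  -0.    ]
scene pitcher 0.94 [352. 135.] [0.5386 0.4784 0.    ]
scene jar 0.82 [135. 335.] [ 0.543  -0.4944  0.    ]
scene cap 0.68 [110. 320.] [ 0.4617 -0.5138 -0.    ]
scene ladle 0.69 [341. 235.] [0.766  0.0956 0.    ]
[ 1.045 -0.503  0.996]
top tray 0.96 [287. 259.] [0.4783 0.0079 0.    ]
top first_notch 0.96 [290. 258.] [ 0.4828 -0.0024  0.04  ]
top target_notch 0.64 [263. 254.] [0.4961 0.0792 0.04  ]
top divider_top 0.83 [321. 259.] [ 0.4782 -0.0912  0.084 ]
top near_face 0.51 [322. 257.] [ 0.4822 -0.0977  0.04  ]
top cup_face 0.79 [326. 258.] [ 0.4814 -0.108   0.04  ]
top cups 0.96 [228. 242.] [0.536  0.1876 0.    ]
top pitcher 0.62 [129. 247.] [0.5263 0.4939 0.    ]
top jar 0.94 [447. 231.] [ 0.5541 -0.4858  0.    ]
top cap 0.93 [455. 260.] [ 0.4661 -0.5048  0.    ]
top ladle 0.64 [255. 166.] [0.7707 0.0997 0.    ]
[0.489 0.021 1.36 ]
1.2 [0.16232533 0.60353797 0.22255049] [[ 0.966 -0.26  -0.   ]
 [-0.26  -0.966  0.   ]
 [-0.     0.    -1.   ]] [ 0.67231887 -0.25595233  0.53668526] 0.0187
```

View pics/scene1.png

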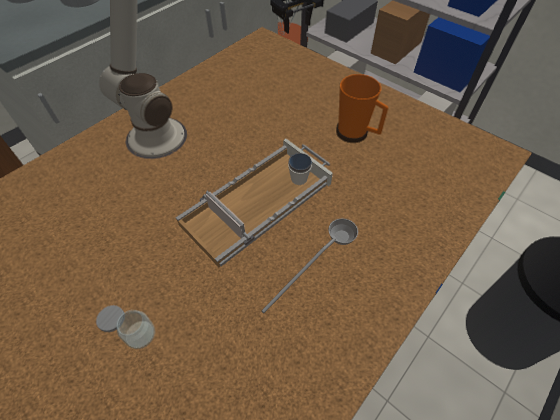

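View pics/top1.png

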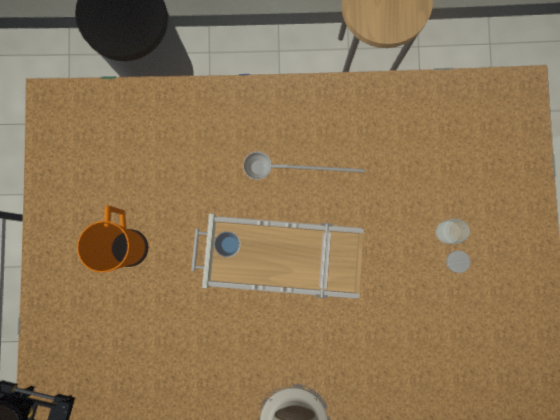

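The tray lies at about 4° to world y, its cup end to the left in the top view at cols 205–363, rows 217–297. The divider stands at about col 325, and the notches show at about cols 290 and 260. I'll refine the tray axis with a crop.

Run:
```python
from h import *
p=imaging.capture("top"); f=p["frame"][205:305,190:370]
cv2.imwrite("pics/c.png",cv2.resize(f,(792,440),interpolation=cv2.INTER_CUBIC))
for n in("tray","cups","divider_top"):
    d=models.cut_out(p,n)[0]; m=d["region"].astype(np.uint8); c,wh,a=cv2.minAreaRect(cv2.findNonZero(m)); print(n,d["confidence"],c,wh,a)
    z={"tray":.04,"cups":.086,"divider_top":.084}[n]
    for b in cv2.boxPoints((c,wh,a)): print(np.round(atz(p,b/[560,420],z),4))
```

```text
tray 0.86 (277.5751037597656, 256.5015563964844) (169.10166931152344, 74.48094177246094) 4.553767681121826
[0.4038 0.2964 0.04  ]
[0.625 0.278 0.04 ]
[ 0.573  -0.2281  0.04  ]
[ 0.3539 -0.2017  0.04  ]
cups 0.64 (227.0, 244.0) (26.0, 24.0) 0.0
[0.4934 0.2184 0.086 ]
[0.5627 0.2179 0.086 ]
[0.561  0.1425 0.086 ]
[0.4917 0.1434 0.086 ]
divider_top 0.7 (324.4262390136719, 260.7895202636719) (11.031102180480957, 75.23886108398438) 4.830420017242432
[ 0.3679 -0.0717  0.084 ]
[ 0.5824 -0.0965  0.084 ]
[ 0.579  -0.1283  0.084 ]
[ 0.3647 -0.1029  0.084 ]
```

View pics/c.png

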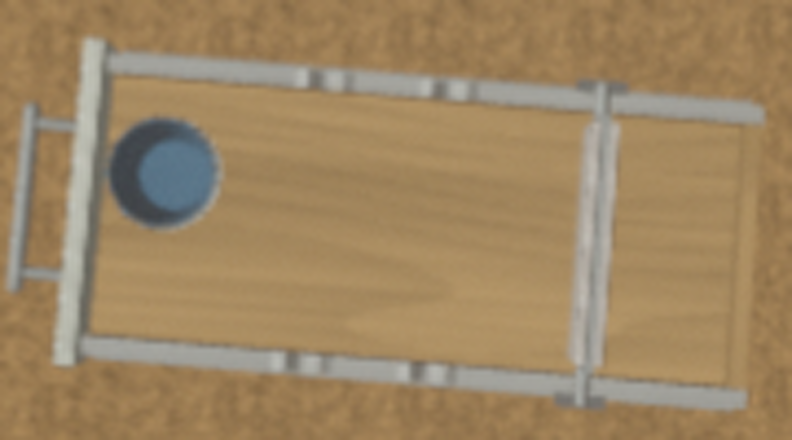

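The crop shows the first notches at (448,89) and (428,375), the second at (322,79) and (298,363), and the divider's top edge through about (593,245).

```bash
cat >> h.py <<'E'
A=np.array
def tray(p,y): pass
E
python3 - <<'E'
from h import *
p=imaging.capture("top"); g=lambda u,v,z: atz(p,((190+u/4.4)/560,(205+v/4.4)/420),z)
P={k:g(*v) for k,v in dict(fu=(448,89,.04),fl=(428,375,.04),su=(322,79,.04),sl=(298,363,.04),du=(601,98,.088),dl=(583,395,.088),ru=(765,113,.04),rl=(745,399,.04)).items()}
for k,v in P.items(): print(k,np.round(v,4))
n1=(P['fu']+P['fl'])/2;n2=(P['su']+P['sl'])/2;dd=(P['du']+P['dl'])/2
print(n1,n2,dd,np.linalg.norm(n2-n1),np.linalg.norm(P['fu']-P['fl']))
for a,b in(('fl','fu'),('sl','su'),('dl','du'),('rl','ru')):
    v=P[a]-P[b]; print('yaw',np.degrees(np.arctan2(v[1],-v[0]))) 
v=P['su']-P['ru']; print(np.degrees(np.arctan2(-v[0],v[1])))
v=P['sl']-P['rl']; print(np.degrees(np.arctan2(-v[0],v[1])))
E
```

```text
fu [ 0.5805 -0.0093  0.04  ]
fl [0.3876 0.0089 0.04  ]
su [0.5893 0.0767 0.04  ]
sl [0.3975 0.0964 0.04  ]
du [ 0.569  -0.1087  0.088 ]
dl [ 0.3764 -0.0908  0.088 ]
ru [ 0.5593 -0.2247  0.04  ]
rl [ 0.3675 -0.2035  0.04  ]
[ 4.84042438e-01 -2.11859424e-04  4.00000000e-02] [0.49338242 0.08656552 0.04      ] [ 0.47270612 -0.09975972  0.088     ] 0.08727857126902501 0.19374249215400952
yaw 5.404421284017407
yaw 5.877270428195807
yaw 5.306572510812235
yaw 6.29577496150734
-5.6810098909717395
-5.716290282313949
```

Run:
```python
from h import *
s=r.sense(); p0=A(s["tcp_pos"]); R=A(s["ee_rot"])
from scipy.spatial.transform import Rotation as Ro
wp=[A([.33,.30,.22]),A([.4696,-.1445,.2])]
N=[10,15]; turn=80.6/12; k=0; pos=p0; tot=[]
for w,n in zip(wp,N):
    for d in range(n):
        step=(w-pos)/(n-d); t=turn if 3<=k<15 else 0
        tot.append([[round(float(v),3) for v in R.T@step],round(t,1)])
        pos=pos+R@A(tot[-1][0]); R=R@Ro.from_euler('z',tot[-1][1],degrees=True).as_matrix(); k+=1
print(*tot,sep="\n"); print(pos,R)
```

```text
[[0.024, 0.025, 0.0], 0]
[[0.024, 0.025, 0.0], 0]
[[0.024, 0.025, 0.0], 0]
[[0.024, 0.025, 0.0], 6.7]
[[0.027, 0.022, 0.0], 6.7]
[[0.029, 0.019, 0.001], 6.7]
[[0.031, 0.015, 0.0], 6.7]
[[0.033, 0.011, 0.001], 6.7]
[[0.034, 0.007, 0.0], 6.7]
[[0.034, 0.004, 0.001], 6.7]
[[0.031, 0.006, 0.001], 6.7]
[[0.031, 0.002, 0.001], 6.7]
[[0.031, -0.002, 0.001], 6.7]
[[0.031, -0.005, 0.001], 6.7]
[[0.03, -0.009, 0.001], 6.7]
[[0.029, -0.012, 0.001], 0]
[[0.029, -0.012, 0.002], 0]
[[0.028, -0.012, 0.001], 0]
[[0.029, -0.012, 0.002], 0]
[[0.028, -0.012, 0.001], 0]
[[0.029, -0.012, 0.002], 0]
[[0.028, -0.012, 0.001], 0]
[[0.029, -0.012, 0.002], 0]
[[0.028, -0.012, 0.001], 0]
[[0.029, -0.012, 0.002], 0]
[ 0.4693574  -0.14480256  0.19956123] [[-9.50742415e-02 -9.95470185e-01  1.47367171e-05]
 [-9.95470184e-01  9.50742410e-02 -2.99802803e-05]
 [ 2.84433929e-05 -1.75203149e-05 -9.99999999e-01]]
```

apply_moves(moves=[[[0.024,0.025,0],0],[[0.024,0.025,0],0],[[0.024,0.025,0],0],[[0.024,0.025,0],6.7],[[0.027,0.022,0],6.7]], hand=0.04)

```text
time_s: 1.87
tcp_pos: [0.2465, 0.4501, 0.2226]
ee_rot: [[0.877, -0.481, 0.0], [-0.481, -0.877, 0.0], [0.0, -0.0, -1.0]]
wrist_force: [1.6, 0.7, 0.1]
gripper_width: 0.709
gripper_force: 0.0
```

apply_moves(moves=[[[0.029,0.019,0.001],6.7],[[0.031,0.015,0],6.7],[[0.033,0.011,0.001],6.7],[[0.034,0.007,0],6.7],[[0.034,0.004,0.001],6.7]])

```text
time_s: 2.28
tcp_pos: [0.3303, 0.299, 0.22]
ee_rot: [[0.465, -0.885, 0.001], [-0.885, -0.465, 0.001], [-0.0, -0.001, -1.0]]
wrist_force: [0.0, 0.7, 0.1]
gripper_width: 0.468
gripper_force: 0.0
```

apply_moves(moves=[[[0.031,0.006,0.001],6.7],[[0.031,0.002,0.001],6.7],[[0.031,-0.002,0.001],6.7],[[0.031,-0.005,0.001],6.7],[[0.03,-0.009,0.001],6.7]])

```text
time_s: 2.7
tcp_pos: [0.3772, 0.1498, 0.2149]
ee_rot: [[-0.1, -0.995, 0.001], [-0.995, 0.1, 0.001], [-0.001, -0.001, -1.0]]
wrist_force: [1.2, 0.8, -0.2]
gripper_width: 0.457
gripper_force: 0.0
```

apply_moves(moves=[[[0.029,-0.012,0.001],0],[[0.029,-0.012,0.002],0],[[0.028,-0.012,0.001],0],[[0.029,-0.012,0.002],0],[[0.028,-0.012,0.001],0]])

```text
time_s: 3.12
tcp_pos: [0.4233, 0.0017, 0.2078]
ee_rot: [[-0.095, -0.995, 0.001], [-0.995, 0.095, 0.0], [-0.0, -0.001, -1.0]]
wrist_force: [-0.1, -0.1, -0.1]
gripper_width: 0.458
gripper_force: 0.0
```

apply_moves(moves=[[[0.029,-0.012,0.002],0],[[0.028,-0.012,0.001],0],[[0.029,-0.012,0.002],0],[[0.028,-0.012,0.001],0],[[0.029,-0.012,0.002],0]])

```text
time_s: 3.53
tcp_pos: [0.4698, -0.1464, 0.1999]
ee_rot: [[-0.095, -0.995, 0.001], [-0.995, 0.095, -0.0], [-0.0, -0.001, -1.0]]
wrist_force: [1.7, 1.6, -0.1]
gripper_width: 0.458
gripper_force: 0.0
```

apply_moves(moves=[[[0,0,0],0],[[0,0,0],0],[[0,0,0],0]])

```text
time_s: 3.78
tcp_pos: [0.469, -0.1448, 0.1994]
ee_rot: [[-0.096, -0.995, -0.0], [-0.995, 0.096, 0.0], [-0.0, 0.0, -1.0]]
wrist_force: [-1.2, -0.2, -0.3]
gripper_width: 0.463
gripper_force: 0.0
```

apply_moves(moves=[[[0,0,0.03],0],[[0,0,0.03],0],[[0,0,0.03],0],[[0,0,0.03],0],[[0,0,0.02],0]])

```text
time_s: 4.2
tcp_pos: [0.4679, -0.1434, 0.0577]
ee_rot: [[-0.093, -0.996, -0.002], [-0.996, 0.093, 0.0], [-0.0, 0.002, -1.0]]
wrist_force: [-0.3, 0.4, 1.0]
gripper_width: 0.459
gripper_force: 0.0
```

apply_moves(moves=[[[0,0,0.014],0],[[0,0,0],0],[[0,0,0],0]])

```text
time_s: 4.45
tcp_pos: [0.4693, -0.1439, 0.0456]
ee_rot: [[-0.093, -0.996, -0.001], [-0.996, 0.093, -0.0], [0.0, 0.001, -1.0]]
wrist_force: [-0.4, 0.4, -0.1]
gripper_width: 0.456
gripper_force: 0.0
```

Run:
```python
from h import *
a=look("scene",["divider_top"])["frame"][130:290,150:360]; b=look("top",["divider_top"])["frame"][190:310,190:400]
cv2.imwrite("pics/d.png",np.vstack([cv2.resize(a,(600,457)),cv2.resize(b,(600,343))])[:600] if 0 else np.hstack([cv2.resize(a,(400,305),interpolation=2),cv2.resize(b[:, :],(400,305),interpolation=2)]))
```

```text
(no output)
```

View pics/d.png

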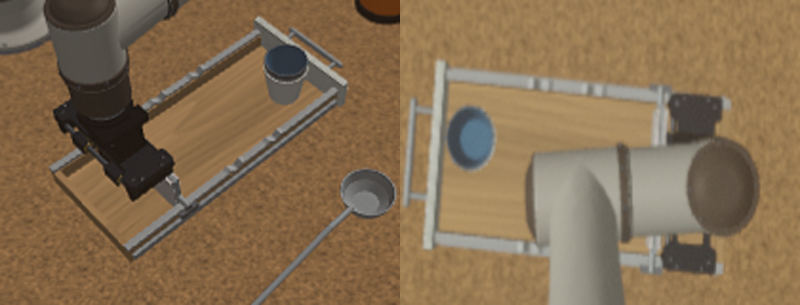

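The hand stands behind the divider, square to it, with its body above the rails (left half of the picture, about (115,140)). Next I push in small steps.

apply_moves(moves=[[[-0.004,0,0],0],[[-0.004,0,0],0],[[-0.004,0,0],0],[[-0.004,0,0],0],[[-0.004,0,0],0]])

```text
time_s: 5.07
tcp_pos: [0.4713, -0.1244, 0.0457]
ee_rot: [[-0.095, -0.995, 0.0], [-0.995, 0.095, 0.0], [-0.0, -0.0, -1.0]]
wrist_force: [-0.5, 0.3, 0.1]
gripper_width: 0.46
gripper_force: 0.0
```

apply_moves(moves=[[[-0.004,0,0],0],[[-0.004,0,0],0],[[-0.004,0,0],0],[[-0.004,0,0],0],[[-0.004,0,0],0]])

```text
time_s: 5.48
tcp_pos: [0.4733, -0.1048, 0.0456]
ee_rot: [[-0.095, -0.995, 0.0], [-0.995, 0.095, -0.0], [0.0, -0.0, -1.0]]
wrist_force: [1.2, -4.4, 0.1]
gripper_width: 0.458
gripper_force: 2.1
```

apply_moves(moves=[[[-0.004,0,0],0],[[-0.004,0,0],0],[[-0.004,0,0],0],[[-0.004,0,0],0],[[-0.004,0,0],0]])

```text
time_s: 5.9
tcp_pos: [0.4754, -0.0847, 0.0456]
ee_rot: [[-0.095, -0.995, 0.001], [-0.995, 0.095, 0.0], [-0.0, -0.001, -1.0]]
wrist_force: [2.4, -4.0, 1.2]
gripper_width: 0.46
gripper_force: 2.1
```

apply_moves(moves=[[[-0.005,0,0],0],[[-0.005,0,0],0],[[-0.005,0,0],0],[[-0.005,0,0],0],[[-0.005,0,0],0]])

```text
time_s: 6.32
tcp_pos: [0.478, -0.0597, 0.0456]
ee_rot: [[-0.095, -0.995, 0.001], [-0.995, 0.095, 0.0], [-0.0, -0.001, -1.0]]
wrist_force: [3.0, -5.6, -0.7]
gripper_width: 0.464
gripper_force: 2.3
```

apply_moves(moves=[[[-0.004,0,0],0],[[-0.004,0,0],0],[[-0.004,0,0],0],[[-0.004,0,0],0],[[-0.004,0,0],0]])

```text
time_s: 6.73
tcp_pos: [0.4798, -0.0398, 0.0456]
ee_rot: [[-0.095, -0.995, 0.001], [-0.995, 0.095, 0.0], [-0.0, -0.001, -1.0]]
wrist_force: [2.8, -6.9, 0.1]
gripper_width: 0.46
gripper_force: 3.6
```

apply_moves(moves=[[[-0.003,0,0],0],[[-0.003,0,0],0],[[-0.003,0,0],0]])

```text
time_s: 6.98
tcp_pos: [0.4806, -0.0313, 0.0456]
ee_rot: [[-0.095, -0.995, 0.001], [-0.995, 0.095, -0.0], [0.0, -0.001, -1.0]]
wrist_force: [2.1, -4.5, 0.2]
gripper_width: 0.461
gripper_force: 2.3
```

apply_moves(moves=[[[-0.003,0,0],0],[[-0.003,0,0],0],[[-0.003,0,0],0]])

```text
time_s: 7.23
tcp_pos: [0.4805, -0.0216, 0.0453]
ee_rot: [[-0.095, -0.995, -0.001], [-0.995, 0.095, 0.0], [-0.0, 0.001, -1.0]]
wrist_force: [0.9, 0.0, -0.7]
gripper_width: 0.46
gripper_force: 0.0
```

apply_moves(moves=[[[-0.003,0,0],0],[[-0.003,0,0],0]])

```text
time_s: 7.4
tcp_pos: [0.481, -0.017, 0.0454]
ee_rot: [[-0.095, -0.995, -0.002], [-0.995, 0.095, -0.002], [0.002, 0.002, -1.0]]
wrist_force: [2.8, -12.1, -1.4]
gripper_width: 0.461
gripper_force: 5.8
```

apply_moves(moves=[[[-0.003,0,0],0],[[-0.003,0,0],0]])

```text
time_s: 7.57
tcp_pos: [0.4815, -0.012, 0.0454]
ee_rot: [[-0.096, -0.995, -0.002], [-0.995, 0.096, -0.003], [0.003, 0.002, -1.0]]
wrist_force: [3.0, -13.1, -0.0]
gripper_width: 0.46
gripper_force: 6.2
```

apply_moves(moves=[[[-0.003,0,0],0],[[-0.003,0,0],0]])

```text
time_s: 7.73
tcp_pos: [0.4823, -0.0053, 0.0454]
ee_rot: [[-0.096, -0.995, -0.001], [-0.995, 0.096, -0.001], [0.001, 0.001, -1.0]]
wrist_force: [-0.4, -1.3, -1.1]
gripper_width: 0.462
gripper_force: 0.8
```

apply_moves(moves=[[[-0.003,0,0],0],[[-0.003,0,0],0]])

```text
time_s: 7.9
tcp_pos: [0.483, 0.0019, 0.0454]
ee_rot: [[-0.095, -0.995, -0.001], [-0.995, 0.095, 0.0], [-0.0, 0.001, -1.0]]
wrist_force: [0.0, -3.2, -0.8]
gripper_width: 0.462
gripper_force: 1.8
```

The divider has dropped into and climbed out of the first notches. On to the second, where the TCP should stop at y of about 0.064.

apply_moves(moves=[[[-0.004,0,0],0],[[-0.004,0,0],0],[[-0.004,0,0],0],[[-0.004,0,0],0],[[-0.004,0,0],0]])

```text
time_s: 8.32
tcp_pos: [0.4851, 0.0218, 0.0455]
ee_rot: [[-0.095, -0.995, -0.0], [-0.995, 0.095, -0.0], [0.0, 0.0, -1.0]]
wrist_force: [1.4, -4.3, -2.1]
gripper_width: 0.462
gripper_force: 2.1
```

apply_moves(moves=[[[-0.004,0,0],0],[[-0.004,0,0],0],[[-0.004,0,0],0],[[-0.004,0,0],0],[[-0.004,0,0],0]])

```text
time_s: 8.73
tcp_pos: [0.4871, 0.0417, 0.0455]
ee_rot: [[-0.095, -0.995, -0.0], [-0.995, 0.095, -0.0], [0.0, 0.0, -1.0]]
wrist_force: [0.7, -4.4, -2.6]
gripper_width: 0.459
gripper_force: 2.1
```

apply_moves(moves=[[[-0.003,0,0],0],[[-0.003,0,0],0]])

```text
time_s: 8.9
tcp_pos: [0.4876, 0.0472, 0.0455]
ee_rot: [[-0.095, -0.995, -0.0], [-0.995, 0.095, -0.001], [0.001, 0.0, -1.0]]
wrist_force: [2.6, -8.8, -3.0]
gripper_width: 0.462
gripper_force: 4.0
```

apply_moves(moves=[[[-0.002,0,0],0],[[-0.002,0,0],0]])

```text
time_s: 9.07
tcp_pos: [0.488, 0.0509, 0.0455]
ee_rot: [[-0.095, -0.995, -0.0], [-0.995, 0.095, -0.001], [0.001, 0.0, -1.0]]
wrist_force: [2.8, -8.2, -1.9]
gripper_width: 0.46
gripper_force: 3.8
```

apply_moves(moves=[[[-0.002,0,0],0],[[0,0,0],0]])

```text
time_s: 9.23
tcp_pos: [0.4883, 0.0537, 0.0456]
ee_rot: [[-0.095, -0.995, 0.0], [-0.995, 0.095, 0.0], [-0.0, -0.0, -1.0]]
wrist_force: [0.4, -3.8, -0.7]
gripper_width: 0.454
gripper_force: 1.3
```

Now on top of the hump; 2 mm steps.

apply_moves(moves=[[[-0.002,0,0],0],[[0,0,0],0]])

```text
time_s: 9.4
tcp_pos: [0.4889, 0.0563, 0.0458]
ee_rot: [[-0.094, -0.996, 0.001], [-0.996, 0.094, 0.001], [-0.001, -0.001, -1.0]]
wrist_force: [0.3, -0.0, -0.7]
gripper_width: 0.462
gripper_force: 0.0
```

apply_moves(moves=[[[-0.002,0,0],0],[[0,0,0],0]])

```text
time_s: 9.57
tcp_pos: [0.489, 0.0581, 0.0458]
ee_rot: [[-0.094, -0.996, 0.001], [-0.996, 0.094, 0.001], [-0.001, -0.001, -1.0]]
wrist_force: [-0.5, -0.7, -0.4]
gripper_width: 0.458
gripper_force: 0.0
```

apply_moves(moves=[[[-0.002,0,0],0],[[0,0,0],0]])

```text
time_s: 9.73
tcp_pos: [0.489, 0.0598, 0.0457]
ee_rot: [[-0.095, -0.996, 0.001], [-0.996, 0.095, 0.0], [-0.0, -0.0, -1.0]]
wrist_force: [-0.2, 1.0, -0.3]
gripper_width: 0.463
gripper_force: 0.0
```

apply_moves(moves=[[[-0.002,0,0],0],[[0,0,0],0]])

```text
time_s: 9.9
tcp_pos: [0.4892, 0.0616, 0.0456]
ee_rot: [[-0.095, -0.995, 0.0], [-0.995, 0.095, 0.0], [-0.0, -0.0, -1.0]]
wrist_force: [-0.2, -0.3, -0.1]
gripper_width: 0.461
gripper_force: 0.0
```

apply_moves(moves=[[[-0.001,0,0],0],[[0,0,0],0]])

```text
time_s: 10.07
tcp_pos: [0.4892, 0.0624, 0.0455]
ee_rot: [[-0.095, -0.995, 0.0], [-0.995, 0.095, 0.0], [-0.0, -0.0, -1.0]]
wrist_force: [-0.0, 0.4, 0.4]
gripper_width: 0.458
gripper_force: 0.0
```

apply_moves(moves=[[[-0.001,0,0],0],[[0,0,0],0]])

```text
time_s: 10.23
tcp_pos: [0.4893, 0.0633, 0.0456]
ee_rot: [[-0.095, -0.995, 0.0], [-0.995, 0.095, 0.0], [-0.0, -0.0, -1.0]]
wrist_force: [0.4, 0.4, 0.3]
gripper_width: 0.461
gripper_force: 0.0
```

The force stays at zero, so it has dropped in. Back off, rise and check.

apply_moves(moves=[[[0.02,0,0],0],[[0.03,0,0],0],[[0.03,0,0],0],[[0.03,0,0],0],[[0.03,0,0],0]])

```text
time_s: 10.65
tcp_pos: [0.4756, -0.0773, 0.0456]
ee_rot: [[-0.094, -0.996, 0.0], [-0.996, 0.094, -0.0], [-0.0, -0.0, -1.0]]
wrist_force: [0.1, -0.2, 0.4]
gripper_width: 0.459
gripper_force: 0.0
```

apply_moves(moves=[[[0,0,-0.03],0],[[0,0,-0.035],0],[[0.01,0,-0.035],0],[[0.03,0,-0.02],0],[[0.03,0,0],0]])

```text
time_s: 11.07
tcp_pos: [0.4726, -0.1465, 0.1711]
ee_rot: [[-0.092, -0.996, 0.012], [-0.996, 0.092, -0.001], [0.0, -0.012, -1.0]]
wrist_force: [1.6, -0.6, -0.1]
gripper_width: 0.463
gripper_force: 0.0
```

apply_moves(moves=[[[0.03,0,0],0],[[0.03,0,0],0],[[0.03,0,0],0],[[0,0,0],0],[[0,0,0],0]])

```text
time_s: 11.48
tcp_pos: [0.4601, -0.2366, 0.1652]
ee_rot: [[-0.098, -0.995, -0.001], [-0.995, 0.098, 0.0], [-0.0, 0.001, -1.0]]
wrist_force: [0.3, -0.0, 0.2]
gripper_width: 0.464
gripper_force: 0.0
```

Run:
```python
from h import *
a=look("scene",["divider_top","cups"])["frame"][130:270,170:350]; b=look("top",["divider_top","target_notch","cups"])["frame"][205:305,190:320]
cv2.imwrite("pics/e.png",np.hstack([cv2.resize(a,(400,311),interpolation=2),cv2.resize(b,(400,311),interpolation=2)]))
print(r.sense()["time_s"])
```

```text
scene divider_top 0.81 [271. 173.] [0.4879 0.0918 0.084 ]
scene cups 0.56 [298. 177.] [0.518  0.1903 0.    ]
top divider_top 0.77 [259. 255.] [0.4927 0.0875 0.084 ]
top target_notch 0.8 [263. 254.] [0.495  0.0799 0.04  ]
top cups 0.86 [229. 242.] [0.5363 0.1848 0.    ]
11.8333
```

View pics/e.png

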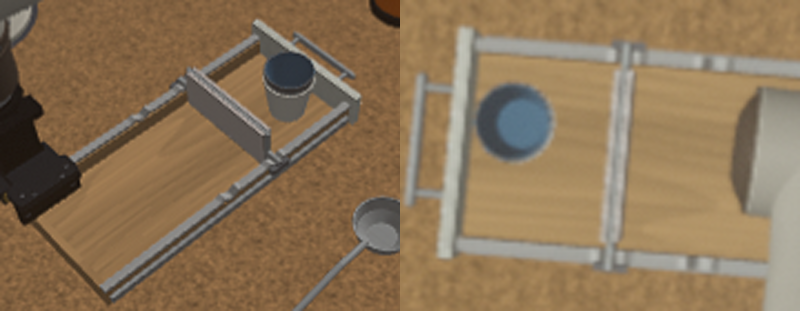

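The divider stands at the second notches: in the top crop its ends sit on the notches at (628,55) and (608,258). Measured y is 0.0875 against the notch at 0.087, the cups have not moved and the hand is clear. Handing in.

```bash
python3 -c "
from station import r
print(r.finish_job())"
```

```text
the job is handed in; nothing more can be done
None
```

The divider was pushed over the first notches and is seated in the second pair, nearest the cups, with the cups where they stood and the hand clear; the job is handed in, at about 12 s on the robot's clock.

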